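Feel the stop pin into the grinding rest

TASK

Take the stop pin, the one with the plain cylindrical head, out of the wooden pin holder and set its tip down in the wide pocket of the steel grinding rest. Keeping the tip lightly on the plate, never lifting it out of the slot or pressing hard, slide it along the slot until it drops into the unmarked blind hole, then see it gently right down to the bottom, upright, and let go. Leave the other pins and the things on the bench where they are.

Things in the scene. Friction and masses are not known exactly. Their poses are not given: they have to be found in the camera images.
- pin: the stop pin: steel, a round shaft 10 mm in diameter and 55 mm long (1 mm chamfer at the foot), under a plain upright cylindrical head 24 mm in diameter and 40 mm tall (95 mm overall), about 0.07 to 0.14 kg. Origin: centre of the shaft's tip; z up along the pin. Stands loose in one of the holder's three holes, tip 22 mm below its top.
- ball_pin: another pin, not to be moved: the same shaft with a ball head 28 mm in diameter (80 mm overall). Origin at its tip, z up.
- tee_pin: another pin, not to be moved: the same shaft with a level cross bar 52 mm long and 14 mm thick (68 mm overall), the bar along its x. Origin at its tip, z up.
- holder: fixed wooden pin holder, 190 x 60 x 35 mm (x, y, z), three holes of 13 mm, 22 mm deep, in a row along its x at x = -60, 0 and +60 mm. Origin: centre of its underside; z up.
- rest: fixed steel grinding rest, 270 x 90 x 46 mm (x, y, z). Origin: centre of its underside; z up, x along the slot from the pocket to the closed far end. Its 12 mm cover (four bolt heads 5 mm higher near the corners) is cut out along y = 0: a wide pocket, then a narrow slot. The rigid flat plate that is the floor of both lies at z = 34 mm. Load it with less than 25 N.
- pocket (a point): middle of the pocket, on its floor (rest x = -79 mm, z = 34 mm), axes as rest. The pocket is 29 mm wide from x = -95 to -61 mm, then narrows at 45 degrees to the slot, 13 mm wide from x = -53 to +55 mm.
- slot_end (a point): point on the floor at the slot's closed end (rest x = +55 mm, z = 34 mm), axes as rest. One blind hole, 12 mm in diameter, 1 mm chamfer, 18 mm deep (bottom at z = 16 mm), lies on the slot's centre line, its centre anywhere from x = -40 to +40 mm: not measured, no mark. A pin slid over it drops in.
- jar: loose screw jar with screw cap, 72 mm across, 110 mm tall; origin under its centre; bystander
- tin: loose tin with a cap, 74 mm across, 110 mm tall; origin under its centre; bystander
- screwdriver: loose screwdriver lying on the bench; bystander
- wrench: loose wrench lying on the bench; bystander
- brush: loose brush lying on the bench; bystander
- offcut: loose wood offcut 90 x 50 x 22 mm; origin under its centre; bystander
Things that resemble listed ones, but are neither listed nor needed, are in the scene too. Leave any turquoise or yellow look-alike of the pin alone.

How it is judged (in metres and radians):
On the way, in this order (a step that is already met when the one before it is completed fails the run):
1. the stop pin is lifted clear of the holder (height (world z) of pin above 0.045 m), for 0.1 s.
2. its tip rests on the floor of the pocket (x of pin in the frame of rest between -0.097 and -0.055 m and y of pin in the frame of rest between -0.016 and 0.016 m and z of pin in the frame of rest below 0.0375 m and contact force between pin and rest above 0.3 N), for 0.1 s.
3. its tip has dropped into the blind hole (z of pin in the frame of rest below 0.028 m), for 0.1 s.
At the end, for the whole second after the job is handed in: The stop pin stands in the rest's blind hole, its tip within 2.5 mm of the bottom (z 16 mm in the rest), within 0.12 rad of upright, released and at rest (z of pin in the frame of rest between 0.01 and 0.0185 m and x of pin in the frame of rest between -0.046 and 0.046 m and y of pin in the frame of rest between -0.004 and 0.004 m and angle between pin's own z axis and vertical below 0.12 rad and linear speed of pin below 0.01 m/s and contact force between pin and the fingers below 0.05 N); the robot touches nothing.
It fails at once if the pin presses on the rest with more than 28 N (contact force between pin and rest above 28 N).
It fails at once if the pin's tip is raised more than 5 mm off the plate inside the narrow slot (lifted and set down again, or put straight in from above) (x of pin in the frame of rest between -0.047 and 0.056 m and y of pin in the frame of rest between -0.008 and 0.008 m and z of pin in the frame of rest between 0.039 and 0.047 m).
It fails at once if another pin is moved by more than 15 mm (distance of any of ball_pin, tee_pin from where it was at the start of the episode above 0.015 m).
It fails at once if a bystander is moved by more than 20 mm (distance of any of jar, tin, screwdriver, wrench, brush, offcut from where it was at the start of the episode above 0.02 m).
It also fails if it takes over 62 s, if anything falls off the work surface, if the arm or the gripper's body presses on something with over 40 N, if the wrist force passes 120 N, or if a joint passes its speed limit or range.

ROBOT

A 6-joint arm with a two-finger parallel gripper is mounted at the origin on the work surface. World frame = base frame: x ahead of the robot, y to its left, z up, the work surface at z = 0. Lengths are in mm, angles in degrees, forces in N, time in s.
With the tool pointing down it reaches from about 350 to 850 mm from the base axis. Payload 8.1 kg.
Tool frame: the origin (TCP) lies at the centre of the arm's flange, where the gripper is bolted on; the fingertips stand 173 mm ahead of it and the grasp point (between the pads) lies 155 mm ahead of it; z points along the fingers, y is the line along which they close (so a half turn about z gives the same grasp; the last joint's range is limited). The gripper opens to 85 mm and grips with 20 to 120 N. Pads are 22 mm wide; open, the fingers measure 114 mm over their backs; the gripper's body (76 mm by 85 mm) begins 54 mm behind the grasp point. The pads swing forward as they close: fully open they stand 13 mm farther back than shut.
Start: joints at [-76.455, 7.471, 85.268, -0, 87.261, -4.893], TCP at [189.785, -569.2, 404.692] pointing down, gripper open.
Joint ranges: [-169.43, 169.43], [-51.17, 129.36], [1.28, 143.12], [-76.62, 256.62], [0, 156.53], [-152.29, 152.29]. Speed limits (degrees/s): [136.94, 136.94, 159.86, 180, 180, 180].

INTERFACE

Orientations are given as [roll, pitch, yaw] about the fixed x, y, z axes, in that order (R = Rz(yaw) Ry(pitch) Rx(roll)).
In Python, from bench import * gives the robot as it stands.
- The arm moves only by the shell command python3 -m jog 'ROWS' [FORCE]. ROWS is text: rows parted by semicolons, each of 7 numbers parted by spaces: the shift along the tool's x, y, z scaled (see below), then the turn, a rotation vector about the tool's x, y, z scaled (see below), then the closure, from -1 (fully open) to 1 (shut). In form: tx ty tz wx wy wz hand; .... A call has 1 to 5 rows; each row shifts and turns the commanded pose from where the row before left it, along the tool's axes as they then stand; what a row does not reach is not made up. The controller multiplies each number of a shift by 0.1 m and each number of a turn by 60 degrees. A row lasts 1/8 s, in which the tool goes at most 62.5 mm and 10.7 degrees, less where a joint would pass 70% of its speed; a pose out of reach is approached as far as the arm can. A call with a number of a shift or a turn outside -1 to 1 is refused whole. A call with a gripper value outside its range is refused whole. The fingers move at their own pace and stop on an object; FORCE is the grip in N (left out, the last holds). Time passes only in rows, so rows that do not move let the fingers close. It gives the time, the measured TCP pose, the force, the opening and the grip force at its end, in the units of the state.
- sense(): the state, without advancing time (a new reading comes with each control period).
- snapshot(name): name is "scene" or "top" or "wrist"; returns a dict with "img" (400x640x3 uint8, red, green, blue), "fx", "fy", "cx", "cy" (pixels), "extrinsics" (4x4, takes a point from camera to world coordinates). Camera axes: x right, y down, z forward; pixel columns grow to the right and rows downward; lengths in mm; the calibration is good to about 2 mm. A picture is of the moment at which its call begins. There is no depth.
- hand_in(): hands the job in; it is judged then, once.
The state is a dict: "time": time; "joint_pos": joint angles; "qd": joint speeds; "joint_efforts": joint torques, N m; "tool_pos": TCP position; "tcp_rot": TCP orientation; "ft_force": force on the tool from outside, world axes, zero at the start; "wrist_torque": the same for the moment, N m; "finger_gap": finger opening in mm; "grip_force": force on a finger pad.
Only numpy, scipy, OpenCV 4.12 (cv2) and the standard library are available. Lean on these libraries where they do the work, as an engineer would, in place of code of your own. Each camera call takes 0.05 s, during which the arm holds its last target. There are 200 camera calls.

## Working session

There is one attempt and no reset: what is moved stays moved. The work goes in short steps, Python scripts to look and compute and a shell command to move; the robot and the scene stay as the last step left them, time stands still between calls to the robot, and variables do not carry over. Pictures are saved under pics/ and viewed, at most 10 in all, crops included, and the job is handed in when it is done.

```bash
mkdir -p pics
python3 - <<'E'
from bench import *
import cv2,numpy as np
for n in ("scene","top"):
    s=snapshot(n); cv2.imwrite(f"pics/{n}0.png",s["img"][:,:,::-1])
    print(n,s["fx"],s["fy"],s["cx"],s["cy"]); print(np.round(s["extrinsics"],4).tolist())
print(sense())
E
```

```text
scene 374.10109897465804 374.10109897465804 315.8599567990131 200.4061112042611
[[0.7488, 0.3575, -0.5581, 1138.0996], [0.6626, -0.3832, 0.6436, -702.4044], [0.0162, -0.8517, -0.5238, 644.5224], [0.0, 0.0, 0.0, 1.0]]
top 381.797411031412 381.797411031412 327.8766051911309 201.7253942911409
[[0.0182, -0.9823, 0.1864, 325.1473], [-0.9997, -0.0153, 0.0173, -8.0967], [-0.0142, -0.1866, -0.9823, 1284.5845], [0.0, 0.0, 0.0, 1.0]]
{'time': 0.1, 'joint_pos': array([-7.64581459e+01,  7.51129166e+00,  8.53239007e+01,  6.74898502e-04,
        8.72639000e+01, -4.89427882e+00]), 'qd': array([-0.07241308, -0.09409404, -0.12654692,  0.06227079,  0.03022513,
       -0.02322208]), 'joint_efforts': array([ 9.42429324e-04, -5.70955038e+01, -5.01942444e+01, -1.75450873e-04,
        8.18614120e-03, -3.57077973e-06]), 'tool_pos': array([ 189.70876835, -568.99105628,  403.73552206]), 'tcp_rot': array([-1.79901326e+02, -9.12591639e-03,  1.84360923e+01]), 'ft_force': array([-0.52012037,  0.19279357,  0.72866813]), 'wrist_torque': array([ 0.03122622, -0.02327015,  0.01169181]), 'grip_force': 0.0, 'finger_gap': 85.30815709504603}
```

View pics/scene0.png

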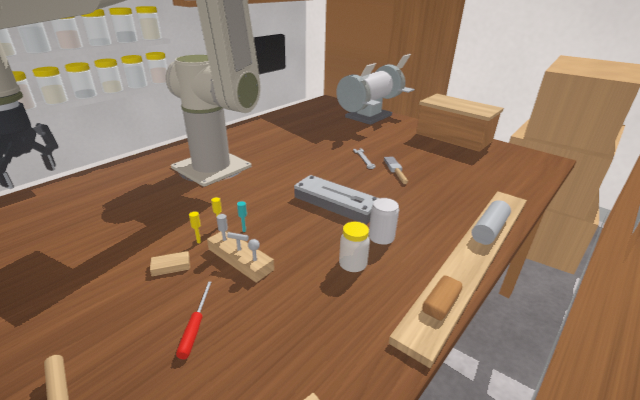

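View pics/top0.png

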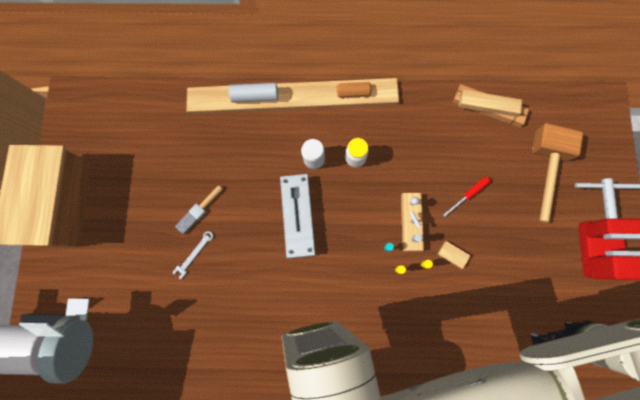

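The scene view shows the holder at about (240,255), with the plain pin at its left end (222,225), and the rest at (337,198). In the top view the holder is at (413,221) and the rest at (297,216). I'll zoom in on both.

```bash
cat > h.py <<'E'
import numpy as np,cv2
from bench import *
def ray(s,u,v):
    E=np.array(s["extrinsics"]); d=E[:3,:3]@np.array([(u-s["cx"])/s["fx"],(v-s["cy"])/s["fy"],1]); return E[:3,3],d
def onz(s,u,v,z):
    o,d=ray(s,u,v); return o+d*(z-o[2])/d[2]
def proj(s,p):
    E=np.array(s["extrinsics"]); c=E[:3,:3].T@(np.array(p,float)-E[:3,3]); return s["fx"]*c[0]/c[2]+s["cx"],s["fy"]*c[1]/c[2]+s["cy"]
def tri(a,b):
    (o1,d1),(o2,d2)=a,b
    t=np.linalg.lstsq(np.c_[d1,-d2],o2-o1,rcond=None)[0]; p,q=o1+d1*t[0],o2+d2*t[1]
    return (p+q)/2,np.linalg.norm(p-q)
E
python3 - <<'E'
from h import *
a=cv2.imread("pics/top0.png"); b=cv2.imread("pics/scene0.png")
A=cv2.resize(a[165:275,270:450],(800,489),interpolation=cv2.INTER_CUBIC)
cv2.imwrite("pics/topz.png",A)
B=cv2.resize(b[165:285,185:395],(800,457),interpolation=cv2.INTER_CUBIC)
cv2.imwrite("pics/scenez.png",B)
E
```

```text
(no output)
```

View pics/topz.png

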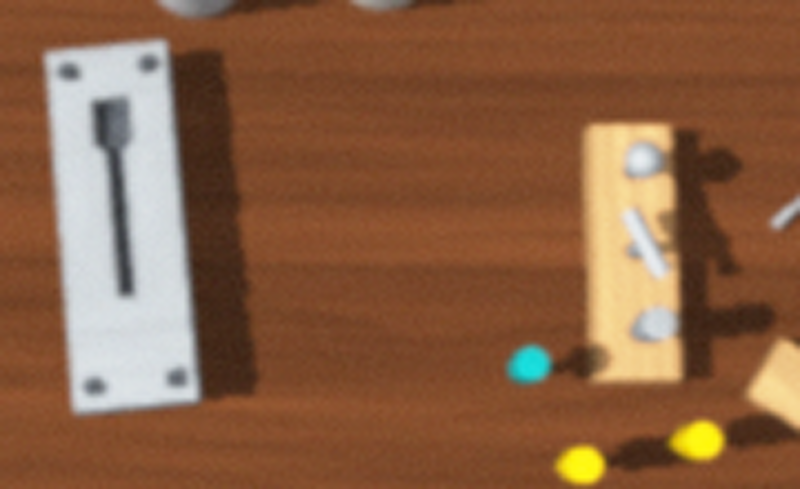

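View pics/scenez.png

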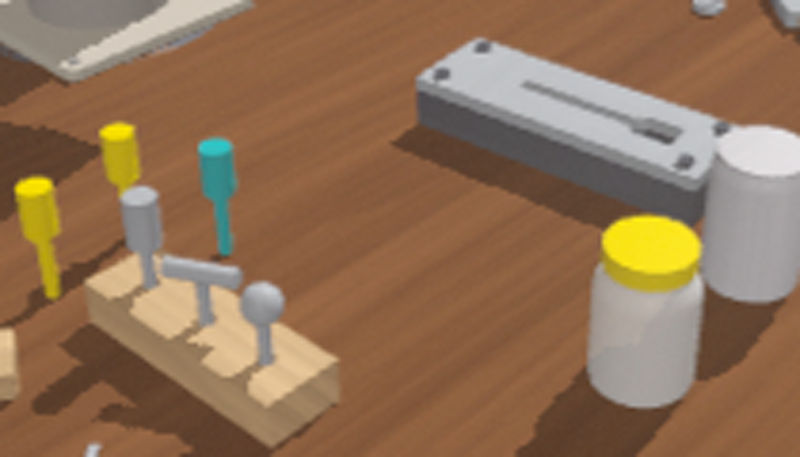

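The zooms show the stop pin as the holder's pin nearest the robot, head at crop (656,325) in the top view and head top at crop (141,193) in the scene view. The rest's pocket is at its far end (+x), crop (112,123), and the slot runs back toward the robot.

Run:
```python
from h import *
t=snapshot("top"); s=snapshot("scene"); k=180/800; ks=210/800
T=lambda u,v:(270+u*k-.5+.5*k,165+v*k-.5+.5*k); S=lambda u,v:(185+u*ks-.5+.5*ks,165+v*ks-.5+.5*ks)
P=lambda L,z:np.array([onz(t,*T(*p),z) for p in L])
R=P([(45,50),(165,40),(200,402),(73,413)],46); print("rest",R.round(1).tolist(),R.mean(0).round(1), np.linalg.norm(R-np.roll(R,-1,0),axis=1).round(0))
B=P([(68,71),(149,63),(177,378),(94,386)],51); print("bolts",B.mean(0).round(1), (B-np.roll(B,-1,0)).round(1).tolist())
SL=P([(112,150),(126,295)],46); print("slot",SL.round(1).tolist())
H=P([(585,125),(672,125),(683,382),(588,382)],35); print("hold",H.round(1).tolist(),H.mean(0).round(1),np.linalg.norm(H-np.roll(H,-1,0),axis=1).round(0))
# scene view checks
RS=np.array([onz(s,*S(*p),46) for p in [(417,80),(480,39),(690,187)]]);print("rest scene",RS.round(1).tolist())
print("bolts scene",np.mean([onz(s,*S(*p),51) for p in [(482,46),(441,73),(721,127),(684,160)]],axis=0).round(1))
print("pin head top scene",onz(s,*S(141,194),108).round(1),"top",onz(t,*T(662,322),108).round(1))
print("pin foot scene",onz(s,*S(150,288),35).round(1))
```

```text
rest [[645.8, 176.7, 46.0], [654.9, 86.3, 46.0], [384.7, 53.2, 46.0], [375.2, 145.0, 46.0]] [515.2 115.3  46. ] [ 91. 272.  92. 272.]
bolts [515.1 113.9  51. ] [[-7.1, 60.6, 0.0], [234.2, 27.4, 0.0], [6.8, -59.9, 0.0], [-233.9, -28.0, 0.0]]
slot [[569.8, 123.5, 46.0], [461.6, 109.4, 46.0]]
hold [[596.5, -230.3, 35.0], [597.5, -295.5, 35.0], [405.9, -298.3, 35.0], [404.7, -229.2, 35.0]] [ 501.2 -263.3   35. ] [ 65. 192.  69. 192.]
rest scene [[387.7, 53.4, 46.0], [376.4, 146.1, 46.0], [655.0, 76.5, 46.0]]
bolts scene [513.5 114.4  51. ]
pin head top scene [ 439.6 -262.4  108. ] top [ 442.2 -268.   108. ]
pin foot scene [ 444.4 -268.6   35. ]
```

```bash
cat >> h.py <<'E'
from scipy.spatial.transform import Rotation as Ro
def go(x,y,z,yaw):
    st=sense(); R=Ro.from_euler("xyz",st["tcp_rot"],degrees=True)
    w=(R.inv()*Ro.from_euler("xyz",[180,0,yaw],degrees=True)).as_rotvec(degrees=True)/60
    G=Ro.from_euler("xyz",[180,0,yaw],degrees=True)
    d=np.array([x,y,z])-st["tool_pos"]
    print("turn",w.round(3),"shift now",(R.inv().apply(d)/100).round(3),"after turn",(G.inv().apply(d)/100).round(3),"F",np.round(st["ft_force"],1),"gap",st["finger_gap"])
E
python3 - <<'E'
from h import *
t=snapshot("top"); s=snapshot("scene")
def blobs(i,lo,hi):
    h=cv2.cvtColor(i,cv2.COLOR_RGB2HSV); n,_,st,c=cv2.connectedComponentsWithStats(cv2.inRange(h,lo,hi)); return [c[j] for j in range(1,n) if 20<st[j,4]<600]
for lo,hi in (((82,120,90),(100,255,255)),((26,180,120),(34,255,255))):
    print([onz(t,*c,90)[:2].round() for c in blobs(t["img"],lo,hi)],[onz(s,*c,88)[:2].round() for c in blobs(s["img"],lo,hi)])
go(441,-266,404,0)
E
```

```text
[array([ 413., -179.])] [array([ 440., -199.])]
[array([735., -81.]), array([ 363., -296.]), array([ 344., -214.])] [array([-5131.,  2416.]), array([-5022.,  1623.]), array([-5166.,  2033.]), array([-1696.,   709.]), array([-1689.,   525.]), array([-1690.,   345.]), array([-1688.,   163.]), array([-1689.,   -16.]), array([-1679.,  -159.]), array([ 360., -224.]), array([ 390., -312.]), array([715., -60.])]
turn [-0.001 -0.     0.307] shift now [ 3.342 -2.081  0.005] after turn [ 2.512e+00 -3.031e+00  3.000e-03] F [ 0.6 -0.3 -0.1] gap 85.41158105055068
```

```bash
python3 -m jog '0 0 0 0 0 0.153 -0.2; 0 0 0 0 0 0.153 -0.2; 0.36 -0.43 0 0 0 0 -0.2; 0.36 -0.43 0 0 0 0 -0.2; 0.36 -0.43 0 0 0 0 -0.2' 60; python3 -m jog '0.36 -0.43 0 0 0 0 -0.2; 0.36 -0.43 0 0 0 0 -0.2; 0.36 -0.43 0 0 0 0 -0.2; 0.35 -0.43 0.2 0 0 0 -0.2; 0 0 0 0 0 0 -0.2'
python3 - <<'E'
from h import *
go(441,-266,340,0)
s=snapshot("wrist"); cv2.imwrite("pics/w1.png",s["img"][:,:,::-1]); print(np.round(s["extrinsics"],3).tolist(),s["fx"],s["cx"],s["cy"])
print(proj(s,(441,-266,108)),proj(s,(441,-266,35)))
E
```

```text
time: 0.92
tool_pos: [298.3, -438.7, 404.7]
tcp_rot: [180.0, -0.0, 0.0]
ft_force: [1.2, 0.3, 0.3]
finger_gap: 50.9
grip_force: 0.0
time: 1.55
tool_pos: [441.8, -264.6, 383.0]
tcp_rot: [-179.9, 0.1, 0.4]
ft_force: [0.2, -0.5, -0.3]
finger_gap: 51.2
grip_force: 0.0
turn [-0.002  0.002  0.006] shift now [-0.007  0.015  0.429] after turn [-0.008  0.014  0.43 ] F [ 0.2 -0.5 -0.3] gap 51.17398098740837
[[0.006, -0.955, -0.297, 516.982], [-1.0, -0.007, 0.001, -264.173], [-0.003, 0.297, -0.955, 353.883], [0.0, 0.0, 0.0, 1.0]] 357.80422953799786 318.89703665933047 195.03169130221124
(np.float64(321.69174092204975), np.float64(194.32846005823274)) (np.float64(321.30769753810245), np.float64(170.74647106932431))
```

View pics/w1.png

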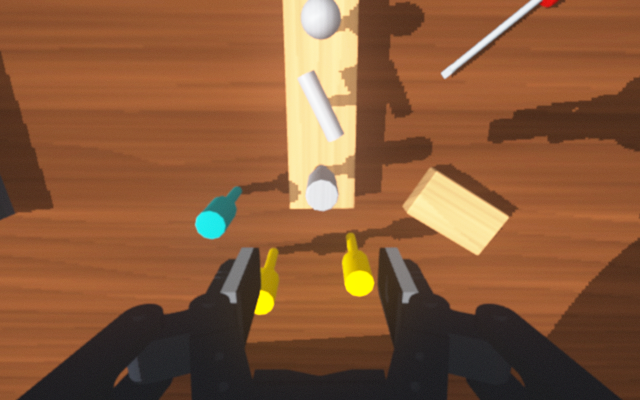

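The wrist view puts the head top at about (321,195), within a pixel of where (441,-266) should appear. Nothing stands in the fingers' way, so I'll descend and grip.

```bash
python3 -m jog '-0.008 0.014 0.45 0 0 0.006 -0.2; 0 0 0.45 0 0 0 -0.2; 0 0 0.45 0 0 0 -0.2; 0 0 0 0 0 0 -0.2; 0 0 0 0 0 0 0' 50; python3 -m jog '0 0 0 0 0 0 0.8; 0 0 0 0 0 0 0.8; 0 0 0 0 0 0 0.8; 0 0 0 0 0 0 0.8'
```

```text
time: 2.22
tool_pos: [439.9, -270.5, 251.8]
tcp_rot: [179.9, -0.1, -0.3]
ft_force: [-0.0, 0.4, 0.9]
finger_gap: 42.5
grip_force: 0.0
time: 2.72
tool_pos: [440.7, -269.7, 252.6]
tcp_rot: [179.9, -0.2, -0.3]
ft_force: [-0.3, 3.3, 7.9]
finger_gap: 22.7
grip_force: 48.2
```

```bash
python3 -m jog '0 0 -0.2 0 0 0 0.8; 0 0 -0.4 0 0 0 0.8; 0 0 -0.4 0 0 0 0.8; 0 0 0 0 0 0 0.8; 0 0 0 0 0 0 0.8'
python3 - <<'E'
from h import *
go(593,123.5,352,6.7)
s=snapshot("wrist"); cv2.imwrite("pics/w2.png",s["img"][:,:,::-1])
E
```

```text
time: 3.35
tool_pos: [439.5, -269.2, 350.0]
tcp_rot: [180.0, -0.0, -0.3]
ft_force: [-0.5, -0.3, -2.1]
finger_gap: 22.9
grip_force: 48.8
turn [ 0.001 -0.001 -0.116] shift now [ 1.516 -3.934 -0.021] after turn [ 1.982 -3.721 -0.02 ] F [-0.5 -0.3 -2.1] gap 22.872388605979495
```

View pics/w2.png

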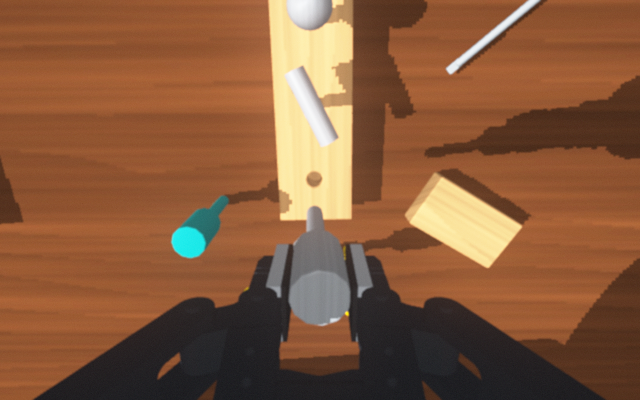

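The pin is held: head top at about (320,297), tip at about (314,209), empty hole at (314,180). I'll check its tilt against the projection of an upright pin.

Run:
```python
from h import *
s=snapshot("wrist"); st=sense(); p=st["tool_pos"]; print(p.round(1))
for dz in (95,55,0): print(dz,np.round(proj(s,(p[0],p[1],p[2]-239.6+dz)),1))
# hole reference: holder hole at z35 and pin tip
print("hole",onz(s,314,180,35).round(1),"tip",onz(s,314.5,211,p[2]-239.6).round(1),"head",onz(s,320,297,p[2]-144.6).round(1))
g=cv2.cvtColor(s["img"],cv2.COLOR_RGB2GRAY)
for v in (214,220,226,232): print(v,g[v,298:334].tolist())
```

```text
[ 439.2 -269.   348.4]
95 [318.5 295.7]
55 [318.7 248.6]
0 [318.8 210. ]
hole [ 439.  -264.9   35. ] tip [ 438.5 -266.3  108.8] head [ 438.6 -269.5  203.8]
214 [229, 229, 229, 227, 225, 226, 228, 230, 224, 203, 185, 174, 163, 153, 142, 132, 126, 124, 123, 124, 124, 124, 120, 127, 172, 219, 231, 232, 231, 227, 224, 225, 223, 221, 221, 221]
220 [133, 134, 129, 124, 125, 123, 125, 135, 164, 182, 180, 172, 161, 149, 142, 133, 128, 124, 123, 123, 123, 121, 120, 122, 118, 120, 121, 120, 123, 122, 120, 117, 115, 117, 116, 115]
226 [111, 114, 112, 113, 111, 111, 111, 123, 154, 181, 181, 171, 160, 148, 141, 135, 128, 123, 123, 121, 121, 118, 119, 116, 115, 114, 115, 115, 113, 116, 115, 113, 112, 114, 115, 116]
232 [115, 119, 119, 118, 118, 120, 119, 120, 125, 130, 125, 123, 119, 119, 120, 118, 118, 120, 116, 117, 117, 119, 118, 115, 118, 121, 119, 118, 118, 119, 119, 120, 119, 119, 120, 118]
```

The pin leans about 2°, with its tip about 2.7 mm to +y of the TCP. That is tolerable and I'll compensate for it. Next I carry it above the pocket.

```bash
python3 -m jog '0 0 0 0 0 -0.116 0.8; 0.248 -0.461 0 0 0 0 0.8; 0.248 -0.461 0 0 0 0 0.8; 0.248 -0.461 0 0 0 0 0.8; 0.248 -0.461 0 0 0 0 0.8'; python3 -m jog '0.248 -0.461 0 0 0 0 0.8; 0.248 -0.461 0 0 0 0 0.8; 0.248 -0.461 0 0 0 0 0.8; 0.248 -0.461 0 0 0 0 0.8; 0 0 0 0 0 0 0.8';python3 -m jog '0 0 0.2 0 0 0 0.8; 0 0 0 0 0 0 0.8;0 0 0 0 0 0 0.8'
python3 - <<'E'
from h import *
go(593.3,120.8,300,6.7)
s=snapshot("wrist"); i=s["img"][:,:,::-1].copy(); p=sense()["tool_pos"]
c=np.array([514.5,114.3]); a=np.radians(180+6.7); ux=np.array([np.cos(a),np.sin(a)])
for X in (-79,-53,55):
    print(X,np.round(proj(s,(*(c+X*ux),46)),1))
print(np.round(proj(s,(*p[:2],p[2]-239.6)),1))
cv2.imwrite("pics/w3.png",i)
E
```

```text
time: 4.08
tool_pos: [516.6, -72.9, 348.2]
tcp_rot: [-180.0, 0.1, 6.7]
ft_force: [0.3, -0.7, -1.0]
finger_gap: 22.7
grip_force: 49.0
time: 4.7
tool_pos: [593.8, 123.5, 347.6]
tcp_rot: [-179.9, 0.2, 6.9]
ft_force: [-0.9, 0.2, -1.5]
finger_gap: 22.5
grip_force: 49.1
time: 5.08
tool_pos: [593.4, 119.0, 328.9]
tcp_rot: [180.0, 0.1, 6.6]
ft_force: [-0.3, -0.1, -0.9]
finger_gap: 22.7
grip_force: 49.1
turn [ 0.     0.001 -0.002] shift now [ 0.002 -0.018  0.289] after turn [ 0.001 -0.018  0.289] F [-0.3 -0.1 -0.9] gap 22.74465778096771
-79 [312.6 190. ]
-53 [312.9 222.7]
55 [313.8 341. ]
[318.5 209.8]
```

View pics/w3.png

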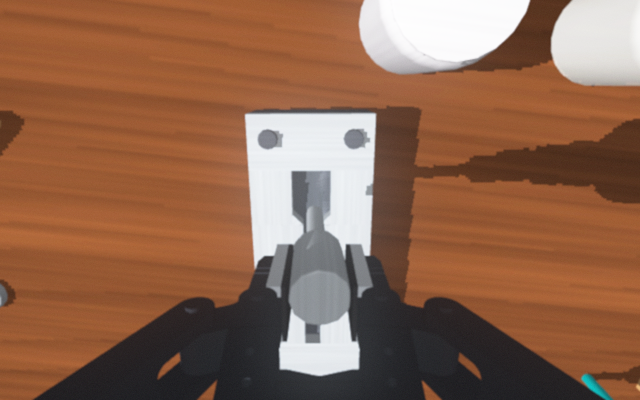

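The wrist view shows the pocket mouth centred at about (311.5,192) and the slot end at about (313,342). The projections from the top camera agree to about 1 px (0.6 mm). I'll descend into the pocket.

```bash
python3 -m jog '-0.04 -0.023 0.2 0 0 0 0.8; 0 0 0.15 0 0 0 0.8; 0 0 0.1 0 0 0 0.8; 0 0 0 0 0 0 0.8; 0 0 0 0 0 0 0.8'; python3 -m jog '0 0 0.04 0 0 0 0.8; 0 0 0.02 0 0 0 0.8; 0 0 0 0 0 0 0.8';  python3 -m jog '0 0 0 0 0 0 0.8; 0 0 0 0 0 0 0.8'
```

```text
time: 5.75
tool_pos: [589.7, 122.0, 285.0]
tcp_rot: [180.0, -0.0, 6.7]
ft_force: [0.2, -0.3, -1.5]
finger_gap: 22.6
grip_force: 49.1
time: 6.12
tool_pos: [589.4, 121.9, 278.5]
tcp_rot: [-180.0, 0.0, 6.7]
ft_force: [-0.3, -0.0, -1.6]
finger_gap: 22.6
grip_force: 49.1
time: 6.38
tool_pos: [589.6, 121.9, 278.9]
tcp_rot: [-180.0, -0.0, 6.7]
ft_force: [0.4, -0.6, -0.7]
finger_gap: 22.7
grip_force: 49.1
```

```bash
python3 -m jog '0 0.008 0.02 0 0 0 0.8; 0 0 0.01 0 0 0 0.8; 0 0 0 0 0 0 0.8; 0 0 0 0 0 0 0.8';  for k in 1; do python3 -m jog '0 0 0.01 0 0 0 0.8; 0 0 0 0 0 0 0.8' ; done
```

```text
time: 6.88
tool_pos: [589.6, 121.1, 275.7]
tcp_rot: [180.0, 0.0, 6.7]
ft_force: [0.3, -0.7, -1.4]
finger_gap: 23.1
grip_force: 49.1
time: 7.12
tool_pos: [589.6, 121.1, 274.6]
tcp_rot: [180.0, 0.0, 6.7]
ft_force: [1.1, 1.2, -1.7]
finger_gap: 22.7
grip_force: 49.1
```

```bash
python3 -m jog '0 0 0.005 0 0 0 0.8; 0 0 0 0 0 0 0.8; 0 0 0 0 0 0 0.8'
```

```text
time: 7.5
tool_pos: [589.6, 121.2, 274.2]
tcp_rot: [-180.0, -0.0, 6.7]
ft_force: [-0.3, -0.6, -1.7]
finger_gap: 22.7
grip_force: 49.1
```

```bash
python3 -m jog '0 0 0.005 0 0 0 0.8; 0 0 0 0 0 0 0.8; 0 0 0 0 0 0 0.8'|sed -n '2p;4p'; python3 -m jog '0 0 0.003 0 0 0 0.8; 0 0 0 0 0 0 0.8; 0 0 0 0 0 0 0.8'|sed -n '2p;4p'
```

```text
tool_pos: [589.7, 121.1, 273.9]
ft_force: [-0.2, -0.9, 0.7]
tool_pos: [589.8, 121.2, 273.9]
ft_force: [-0.5, 0.2, 4.4]
```

```bash
python3 -m jog '0 0 0.003 0 0 0 0.8; 0 0 0 0 0 0 0.8; 0 0 0 0 0 0 0.8'|sed -n '2p;4p'; python3 -m jog '0 0 0.003 0 0 0 0.8; 0 0 0 0 0 0 0.8; 0 0 0 0 0 0 0.8'|sed -n '2p;4p'
```

```text
tool_pos: [589.9, 121.2, 273.8]
ft_force: [-1.1, 0.9, 6.3]
tool_pos: [590.0, 121.2, 273.8]
ft_force: [-1.1, -0.6, 7.8]
```

The tip rests on the floor with about 8 N, and the stiffness is about 8 N/mm. I'll slide toward the slot, with a small guard that stops the chain of typed moves if a force changes.

```bash
cat > ok.py <<'E'
import sys,re,numpy as np
t=sys.stdin.read(); g=lambda k:np.array(eval(re.search(k+r": (\[.*?\])",t)[1]))
p,f=g("tool_pos"),g("ft_force"); a=np.radians(6.7); u=np.array([-np.cos(a),-np.sin(a)]); n=np.array([np.sin(a),-np.cos(a)])
d=p[:2]-[514.5,114.8]
print("x %.1f y_t %.1f z %.1f | Fx_rest %.1f Fy_t %.1f Fz %.1f"%(d@u,d@n,p[2],f[:2]@u,f[:2]@n,f[2]))
sys.exit(0 if 2.5<f[2]<14 and np.hypot(*f[:2])<7 else 1)
E
python3 -m jog '-0.02 0 0 0 0 0 0.8; -0.02 0 0 0 0 0 0.8; 0 0 0 0 0 0 0.8'|python3 ok.py && python3 -m jog '-0.02 0 0 0 0 0 0.8; -0.02 0 0 0 0 0 0.8; 0 0 0 0 0 0 0.8'|python3 ok.py && python3 -m jog '-0.02 0 0 0 0 0 0.8; -0.02 0 0 0 0 0 0.8; 0 0 0 0 0 0 0.8'|python3 ok.py
```

```text
x -72.0 y_t 2.5 z 273.8 | Fx_rest -3.7 Fy_t 0.4 Fz 5.0
x -68.0 y_t 2.2 z 273.8 | Fx_rest -3.4 Fy_t -2.1 Fz 6.1
x -63.9 y_t 2.5 z 273.8 | Fx_rest -4.5 Fy_t -0.7 Fz 5.2
```

```bash
for i in 1; do python3 -m jog '-0.02 0 0.002 0 0 0 0.8; -0.02 0 0 0 0 0 0.8; 0 0 0 0 0 0 0.8'|python3 ok.py && python3 -m jog '-0.02 0 0 0 0 0 0.8; -0.02 0 0 0 0 0 0.8; 0 0 0 0 0 0 0.8'|python3 ok.py && python3 -m jog '-0.02 0 0 0 0 0 0.8; -0.02 0 0 0 0 0 0.8; 0 0 0 0 0 0 0.8'|python3 ok.py && python3 -m jog '-0.02 0 0 0 0 0 0.8; -0.01 0 0 0 0 0 0.8; 0 0 0 0 0 0 0.8'|python3 ok.py; done
```

```text
x -60.1 y_t 2.5 z 273.8 | Fx_rest -4.4 Fy_t 0.6 Fz 5.7
x -56.1 y_t 2.6 z 273.8 | Fx_rest -4.5 Fy_t 0.6 Fz 6.7
x -52.2 y_t 2.5 z 273.8 | Fx_rest -5.0 Fy_t 0.2 Fz 5.8
x -49.3 y_t 2.4 z 273.8 | Fx_rest -5.9 Fy_t -2.1 Fz 6.3
```

```bash
sed -i 's/<7 else/<8.5 else/' ok.py
python3 -m jog '-0.01 0 0 0 0 0 0.8; -0.015 0 0 0 0 0 0.8'|python3 ok.py && python3 -m jog '-0.01 0 0 0 0 0 0.8; -0.015 0 0 0 0 0 0.8'|python3 ok.py && python3 -m jog '-0.01 0 0 0 0 0 0.8; -0.01 0 0 0 0 0 0.8'|python3 ok.py && python3 -m jog '-0.01 0 0 0 0 0 0.8; -0.01 0 0 0 0 0 0.8'|python3 ok.py && python3 -m jog '-0.01 0 0 0 0 0 0.8; -0.01 0 0 0 0 0 0.8'|python3 ok.py && python3 -m jog '-0.01 0 0 0 0 0 0.8; -0.01 0 0 0 0 0 0.8'|python3 ok.py && python3 -m jog '-0.01 0 0 0 0 0 0.8; -0.01 0 0 0 0 0 0.8'|python3 ok.py && python3 -m jog '-0.01 0 0 0 0 0 0.8; -0.01 0 0 0 0 0 0.8'|python3 ok.py
```

```text
x -46.8 y_t 2.3 z 273.8 | Fx_rest -5.4 Fy_t -1.1 Fz 5.2
x -44.2 y_t 2.3 z 273.8 | Fx_rest -4.2 Fy_t -0.9 Fz 6.4
x -42.2 y_t 2.3 z 273.8 | Fx_rest -5.0 Fy_t -1.2 Fz 5.6
x -40.2 y_t 2.3 z 273.8 | Fx_rest -4.4 Fy_t -0.7 Fz 5.5
x -38.2 y_t 2.3 z 273.8 | Fx_rest -5.1 Fy_t -1.9 Fz 6.2
x -36.2 y_t 2.3 z 273.7 | Fx_rest -5.4 Fy_t -1.9 Fz 6.2
x -34.3 y_t 2.3 z 273.8 | Fx_rest -4.2 Fy_t -1.3 Fz 6.3
x -32.3 y_t 2.3 z 273.8 | Fx_rest -4.8 Fy_t -1.2 Fz 6.2
```

A slight steady side force (Fy_t about -1.3 N) suggests the tip rubs the +y_t wall. I'll nudge it toward the centre and continue.

```bash
python3 -m jog '-0.01 -0.006 0 0 0 0 0.8; -0.01 -0.006 0 0 0 0 0.8'|python3 ok.py && python3 -m jog '-0.01 0 0 0 0 0 0.8; -0.01 0 0 0 0 0 0.8'|python3 ok.py && python3 -m jog '-0.01 0 0 0 0 0 0.8; -0.01 0 0 0 0 0 0.8'|python3 ok.py && python3 -m jog '-0.01 0 0 0 0 0 0.8; -0.01 0 0 0 0 0 0.8'|python3 ok.py
```

```text
x -30.1 y_t 1.4 z 273.8 | Fx_rest -5.4 Fy_t 1.1 Fz 6.1
x -28.1 y_t 1.4 z 273.7 | Fx_rest -4.6 Fy_t 1.1 Fz 6.5
x -26.2 y_t 1.4 z 273.8 | Fx_rest -4.7 Fy_t -0.3 Fz 5.4
x -24.2 y_t 1.3 z 273.8 | Fx_rest -5.0 Fy_t -0.0 Fz 6.7
```

Side force is near zero now. I'll carry on.

```bash
python3 -m jog '-0.01 0 0 0 0 0 0.8; -0.01 0 0 0 0 0 0.8'|python3 ok.py && python3 -m jog '-0.01 0 0 0 0 0 0.8; -0.01 0 0 0 0 0 0.8'|python3 ok.py && python3 -m jog '-0.01 0 0 0 0 0 0.8; -0.01 0 0 0 0 0 0.8'|python3 ok.py && python3 -m jog '-0.01 0 0 0 0 0 0.8; -0.01 0 0 0 0 0 0.8'|python3 ok.py && python3 -m jog '-0.01 0 0 0 0 0 0.8; -0.01 0 0 0 0 0 0.8'|python3 ok.py && python3 -m jog '-0.01 0 0 0 0 0 0.8; -0.01 0 0 0 0 0 0.8'|python3 ok.py && python3 -m jog '-0.01 0 0 0 0 0 0.8; -0.01 0 0 0 0 0 0.8'|python3 ok.py && python3 -m jog '-0.01 0 0 0 0 0 0.8; -0.01 0 0 0 0 0 0.8'|python3 ok.py && python3 -m jog '-0.01 0 0 0 0 0 0.8; -0.01 0 0 0 0 0 0.8'|python3 ok.py && python3 -m jog '-0.01 0 0 0 0 0 0.8; -0.01 0 0 0 0 0 0.8'|python3 ok.py && python3 -m jog '-0.01 0 0 0 0 0 0.8; -0.01 0 0 0 0 0 0.8'|python3 ok.py
```

```text
x -22.2 y_t 1.3 z 273.8 | Fx_rest -4.9 Fy_t -0.4 Fz 4.8
x -20.2 y_t 1.3 z 273.8 | Fx_rest -3.5 Fy_t 0.0 Fz 7.1
x -18.2 y_t 1.3 z 273.7 | Fx_rest -4.5 Fy_t -0.7 Fz 6.1
x -16.2 y_t 1.3 z 273.7 | Fx_rest -4.9 Fy_t -0.5 Fz 5.7
x -14.1 y_t 1.4 z 273.7 | Fx_rest -5.2 Fy_t 0.4 Fz 5.3
x -12.1 y_t 1.3 z 273.7 | Fx_rest -4.8 Fy_t 0.2 Fz 5.5
x -10.1 y_t 1.3 z 273.6 | Fx_rest -4.8 Fy_t 1.0 Fz 5.0
x -7.2 y_t 1.2 z 272.5 | Fx_rest 0.7 Fy_t -0.3 Fz -1.8
```

The tip dropped at x of about -7, and Fz is back to its free value. I'll lower in small steps, watching the force.

```bash
python3 -m jog '0 0 0.01 0 0 0 0.8; 0 0 0 0 0 0 0.8'|python3 ok.py; python3 -m jog '0 0 0.01 0 0 0 0.8; 0 0 0 0 0 0 0.8'|python3 ok.py
```

```text
x -6.7 y_t 1.2 z 270.4 | Fx_rest -1.0 Fy_t -1.2 Fz -1.9
x -7.0 y_t 1.2 z 270.1 | Fx_rest 0.2 Fy_t 0.5 Fz -0.7
```

```bash
sed -i 's/0 if 2.5<f\[2\]<14 and np.hypot(\*f\[:2\])<8.5/0 if -5<f[2]<4 and np.hypot(*f[:2])<5/' ok.py
python3 -m jog '0 0 0.01 0 0 0 0.8; 0 0 0.01 0 0 0 0.8;0 0 0 0 0 0 0.8'|python3 ok.py && python3 -m jog '0 0 0.01 0 0 0 0.8; 0 0 0.01 0 0 0 0.8;0 0 0 0 0 0 0.8'|python3 ok.py && python3 -m jog '0 0 0.01 0 0 0 0.8; 0 0 0.01 0 0 0 0.8;0 0 0 0 0 0 0.8'|python3 ok.py && python3 -m jog '0 0 0.01 0 0 0 0.8; 0 0 0.01 0 0 0 0.8;0 0 0 0 0 0 0.8'|python3 ok.py && python3 -m jog '0 0 0.01 0 0 0 0.8; 0 0 0.01 0 0 0 0.8;0 0 0 0 0 0 0.8'|python3 ok.py && python3 -m jog '0 0 0.01 0 0 0 0.8; 0 0 0.01 0 0 0 0.8;0 0 0 0 0 0 0.8'|python3 ok.py
```

```text
x -7.2 y_t 1.2 z 268.4 | Fx_rest -0.5 Fy_t 0.1 Fz -1.1
x -7.3 y_t 1.3 z 266.5 | Fx_rest 0.1 Fy_t -0.1 Fz -2.1
x -7.3 y_t 1.3 z 264.5 | Fx_rest 0.7 Fy_t -0.2 Fz -1.3
x -7.3 y_t 1.3 z 262.5 | Fx_rest 0.1 Fy_t 0.1 Fz -1.7
x -7.3 y_t 1.3 z 260.4 | Fx_rest -0.7 Fy_t -0.5 Fz -1.6
x -7.3 y_t 1.3 z 258.5 | Fx_rest -0.5 Fy_t -0.4 Fz -1.0
```

```bash
python3 -m jog '0 0 0.01 0 0 0 0.8;0 0 0.005 0 0 0 0.8;0 0 0 0 0 0 0.8'|python3 ok.py && python3 -m jog '0 0 0.005 0 0 0 0.8;0 0 0 0 0 0 0.8'|python3 ok.py && python3 -m jog '0 0 0.005 0 0 0 0.8;0 0 0 0 0 0 0.8;0 0 0 0 0 0 0.8'|python3 ok.py && python3 -m jog '0 0 0.004 0 0 0 0.8;0 0 0 0 0 0 0.8;0 0 0 0 0 0 0.8'|python3 ok.py && python3 -m jog '0 0 0.004 0 0 0 0.8;0 0 0 0 0 0 0.8;0 0 0 0 0 0 0.8'|python3 ok.py && python3 -m jog '0 0 0.004 0 0 0 0.8;0 0 0 0 0 0 0.8;0 0 0 0 0 0 0.8'|python3 ok.py
```

```text
x -7.3 y_t 1.3 z 257.0 | Fx_rest -0.5 Fy_t 0.4 Fz -2.1
x -7.3 y_t 1.3 z 256.6 | Fx_rest 0.4 Fy_t -0.6 Fz -1.6
x -7.3 y_t 1.3 z 256.1 | Fx_rest -0.3 Fy_t 0.0 Fz -1.8
x -7.4 y_t 1.3 z 255.9 | Fx_rest 0.4 Fy_t -0.1 Fz 1.2
x -7.6 y_t 1.3 z 255.8 | Fx_rest 1.0 Fy_t -0.1 Fz 5.1
```

It reached the bottom at z 255.8, exactly 18 mm down. I'll ease off, open and retreat straight up.

```bash
python3 -m jog '0 0 -0.004 0 0 0 0.8;0 0 0 0 0 0 0.5;0 0 0 0 0 0 0.3;0 0 0 0 0 0 0;0 0 0 0 0 0 -0.2' 20|tail -3; python3 -m jog '0 0 0 0 0 0 -0.3; 0 0 0 0 0 0 -0.3;0 0 -0.1 0 0 0 -0.3;0 0 -0.3 0 0 0 -0.3;0 0 -0.4 0 0 0 -0.3'; python3 -m jog '0.3 0 -0.3 0 0 0 -0.3;-0.6 0 0 0 0 0 -0.3;-0.4 0 0 0 0 0 -0.3;0 0 0 0 0 0 -0.3;0 0 0 0 0 0 -0.3'
python3 - <<'E'
from h import *
s=snapshot("wrist"); cv2.imwrite("pics/w4.png",s["img"][:,:,::-1])
a=np.radians(186.7); q=np.array([514.5,114.8])-7*np.array([np.cos(a),np.sin(a)])
for z in (111,71,46): print(np.round(proj(s,(*q,z)),1))
E
```

```text
ft_force: [1.1, -0.2, -0.8]
finger_gap: 51.5
grip_force: 0.0
time: 22.38
tool_pos: [521.5, 114.4, 336.2]
tcp_rot: [-180.0, 0.1, 6.7]
ft_force: [0.9, -0.2, -0.1]
finger_gap: 55.6
grip_force: 0.0
time: 23.0
tool_pos: [452.8, 106.3, 366.8]
tcp_rot: [-180.0, -0.1, 6.7]
ft_force: [-0.5, 0.4, -0.3]
finger_gap: 55.6
grip_force: 0.0
[316.7  95.4]
[317.   93.9]
[317.2  93.2]
```

View pics/w4.png

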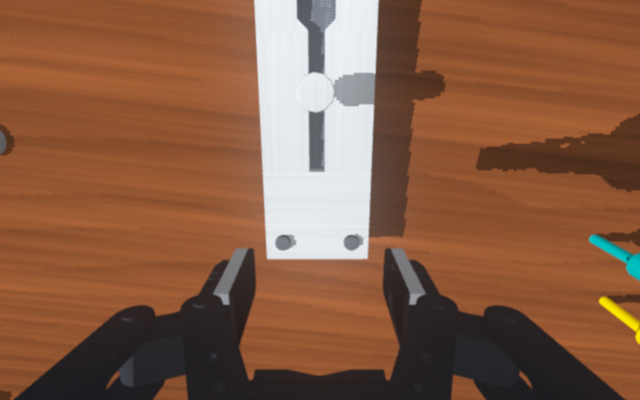

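The pin stands upright in the slot. Its head top is at about (315,92), where (316.7,95.4) was predicted, and the gripper is clear. I'm handing in.

```bash
python3 -c "
from bench import *
print(hand_in())"
```

```text
the job is handed in; nothing more can be done
None
```

The job is handed in, though `hand_in()` gave no verdict: the stop pin stands upright and released at the bottom of the blind hole (18 mm down, at rest x of about -7 mm), and the arm is clear at 23 s.

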